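Shut and lock the settling trap's lid

TASK

Swing the lid of the white settling trap shut, then press its winged quarter-turn stud down until you feel it land on the catch, turn it a quarter turn clockwise while it is held down, and let go, so that the cam catches and the stud stays drawn down. The catch is delicate: feel for the landing and do not press on it, or force the turn against it, with more than 15 N beyond the spring; leave everything else on the bench where it is.

Things in the scene. Friction and masses are not known exactly. Their poses are not given: they have to be found in the camera images.
- trap: White open metal box (settling trap), 220 (x) x 180 (y) x 90 high, walls 6, fixed to the bench. Origin: centre of its underside, on the bench. Its x axis points from the front (stud side, towards the robot) to the rear (hinge side), z up.
- lid (a joint): Hinge angle (rad) of the flat aluminium lid (226 x 186 x 6, about 0.3 kg): 0 = shut flat on the rim, grows as its front edge rises. It hinges about the trap's y axis at its rear edge. Stiff friction hinge: it stays where it is left and takes 2 to 5 N down near the front to close.
- hinge_line (a point): Middle of the hinge line: on the rear edge of the lid's underside, 110 behind the trap's centre, 90 above the bench. Its axes turn with the lid: x to the rear, y along the hinge, z out of the lid's top. The lid reaches 225 forward (-x) from here.
- push_pad (a point): A bare spot on the lid's top face, 180 forward of the hinge line and 62 to the +y side of the stud axis: a good place to push the lid shut from above. Axes turn with the lid.
- wing_center (a point): Centre of the stud's black wing, to be gripped: a bar 12 thick (x) x 36 long (y) x 18 high, standing on a steel flange 40 dia x 5 thick fixed to it (flange top 9 below this point; it may be pushed on). Axes turn with the wing, z out of the lid. It is on the stud axis, 180 forward of the hinge line; unpressed, 46 above the lid's top face, with the flange's underside 32 above that face.
- stud (a joint): Turn of the stud (rad), clockwise seen from above positive: about 0 = unfastened, wing crossways (parallel to the trap's y); a quarter turn (1.57) = wing in line with the trap's x, cam caught; end stop at 1.62. The cam drops into its notch from about 1.4 on.
- plunger (a joint): How far the sprung stud is pressed into the lid (m), 0 = up, at most 0.031. Spring 3 N + 0.2 N/mm. With the lid shut its foot lands on the catch at an unseen depth of 8 to 24 mm; then the force climbs 12 N/mm more. The cam passes the catch only from 1 mm above landing; higher, the turn jams or goes over it. Turned at landing depth and let go, it springs up 5 mm into a notch (3 to 19).
- catch: Steel block under the lid that holds the catch for the stud (50 x 50), inside the trap right under the stud axis. Origin on the bench level. Its catch bends if the stud presses on it from above or from the side (turn forced while it jams) with more than 15 N, the spring's own force not counted.
- flask_ring: open steel ring, 60 dia x 55 high, standing beside the trap; loose, not part of the job. Origin: centre of its underside.
- jar: clear jar, 52 dia x 65 high, standing beside the trap; loose, not part of the job. Origin: centre of its underside.
- brush: wooden brush 150 long, lying in front of the trap; loose, not part of the job. Origin: centre of its underside, at the middle of its length.
- bowl: dark rubber mixing bowl, 120 dia x 60 high; loose, not part of the job. Origin: centre of its underside.
- wash_bottle: white bottle, 68 dia x 180 high; loose, not part of the job. Origin: centre of its underside.
- mug: white mug, 80 dia x 90 high; loose, not part of the job. Origin: centre of its underside.
- plaster_block: plaster block 70 x 50 x 45; loose, not part of the job. Origin: centre of its underside.

How it is judged:
On the way, in this order (a step that is already met when the one before it is completed fails the run):
1. the lid is shut (value of joint lid below 0.03 rad), for 0.1 s.
2. with the lid shut, the stud is turned a quarter turn and drawn down, its cam caught (value of joint lid below 0.03 rad and value of joint stud above 1.36 rad and value of joint plunger above 0.0022 m), for 0.2 s.
At the end, for the whole second after the job is handed in: The lid is shut (within 0.03 rad), the stud is turned to at least 1.36 rad, is let go and at rest and stays drawn down by more than 2.2 mm, and no loose bystander lies more than 30 mm from where it was (all of step 2 and angular speed of stud below 0.1 rad/s and distance of each of flask_ring, jar, brush, bowl, wash_bottle, mug, plaster_block from where it was at the start of the episode below 0.03 m); the robot touches nothing.
It fails at once if the stud is pressed or forced against the catch with more than 15 N (contact force between stud and catch above 15 N).
It fails at once if a bystander is pushed or lifted away by more than 30 mm (distance of any of flask_ring, jar, brush, bowl, wash_bottle, mug, plaster_block from where it was at the start of the episode above 0.03 m).
It also fails if it takes over 64 s, if anything falls off the work surface, if the arm or the gripper's body presses on something with over 40 N, if the wrist force passes 120 N, or if a joint passes its speed limit or range.

ROBOT

A 6-joint arm with a two-finger parallel gripper is mounted at the origin on the work surface. World frame = base frame: x ahead of the robot, y to its left, z up, the work surface at z = 0. Lengths are in m, angles in rad, forces in N, time in s.
With the tool pointing down it reaches from about 0.375 to 0.9 m from the base axis. Payload 3.1 kg.
Tool frame: the origin (TCP) lies midway between the tips of the shut fingers; the grasp point (between the pads) lies 19 mm behind it; y points along the fingers, x is the direction in which the jaws open and shut, and the axes are right-handed (so a half turn about y gives the same grasp; the last joint's range is limited). The gripper opens to 87 mm and grips with 3 to 60 N. Pads are 19 mm wide; open, the fingers measure 117 mm over their backs; the gripper's body (75 mm by 190 mm) begins 51 mm behind the grasp point.
Start: joints at [0.958, 0.527, 1.433, -0, 1.181, -0.178], TCP at [0.263, 0.567, 0.223] pointing down, gripper open.
Joint ranges: [-3.08, 3.08], [-0.75, 2.2], [0.22, 2.44], [-1.43, 4.57], [0, 2.65], [-2.85, 2.85]. Speed limits (rad/s): [2.79, 2.79, 3.14, 3.14, 3.14, 3.14].

INTERFACE

Orientations are given as a unit quaternion [x, y, z, w].
In Python, from rig import * gives the robot as it stands.
- The arm moves only by the tool jog_arm, never from a script. Its argument "series" is a list of rows, each a list of 7 numbers: the shift along the tool's x, y, z in mm, then the turn, a rotation vector about the tool's x, y, z in rad, then the gripper's target within -1 to 1 (shut at 1, half-way at 0, fully open at -1). A call has 1 to 20 rows; each row is the pose to reach, as a shift and turn from the pose commanded when the call began, along the tool's axes at that moment; what a row does not reach only later rows make up. A row lasts 1/8 s, in which the tool goes at most 62.5 mm and 10.7 degrees, less where a joint would pass 70% of its speed; a pose out of reach is approached as far as the arm can. A call with a gripper value outside its range is refused whole. The fingers move at their own pace and stop on an object; "grip_force" is the grip in N (left out, the last holds). Time passes only in rows, so rows that repeat a pose let the fingers close. It gives the time, the measured TCP pose, the force and the opening at its end, in the units of the state.
- get_obs(): the state, without advancing time (a new reading comes with each control period).
- camera(name): name is "scene" or "top" or "wrist"; returns a dict with "img" (420x560x3 uint8, red, green, blue), "depth" (420x560 float32, m along the optical axis (not along the pixel's ray), 0 where there is no reading), "camera_matrix" (3x3 intrinsics, pixels), "rvec" (rotation vector, rad) and "tvec" (3), from world to camera coordinates, as OpenCV has them. Camera axes: x right, y down, z forward; pixel columns grow to the right and rows downward; lengths in m; the calibration is good to about 2 mm. A picture is of the moment at which its call begins.
- hand_in(): hands the job in, once; it reports no verdict.
The state is a dict: "time": time; "q": joint angles; "joint_velocities": joint speeds; "joint_torque": joint torques, N m; "position": TCP position; "tool_rot": TCP orientation; "ft_force": force on the tool from outside, world axes, zero at the start; "moment": the same for the moment, N m; "grip_width": finger opening in m.
Only numpy, scipy, OpenCV 4.12 (cv2) and the standard library are available. Lean on these libraries where they do the work, as an engineer would, in place of code of your own. Each camera call takes 0.05 s, during which the arm holds its last target.

## Working session

There is one attempt and no reset: what is moved stays moved. The work goes in short steps, Python scripts to look and compute and a tool call to move; the robot and the scene stay as the last step left them, time stands still between calls to the robot, and variables do not carry over. Pictures are saved under pics/ and viewed, and the job is handed in when it is done.

Besides the shell and the picture viewer there is one more tool, called after "Request:" by a JSON object that holds its "op" and its "data". jog_arm: Moves the arm, as the interface text tells. Its arguments: {"type":"object","properties":{"series":{"type":"array","items":{"type":"array","items":{"type":"number"}}},"grip_force":{"type":"number"}},"required":["series"]}

```bash
mkdir -p pics; ls; cat > h.py <<'E'
from rig import *
import numpy as np, cv2
from scipy.spatial.transform import Rotation as R
def snap(n,f):
    c=camera(n); cv2.imwrite('pics/'+f+'.png',c['img'][:,:,::-1]); np.savez('pics/'+f+'.npz',**c); return c
def load(f): return dict(np.load('pics/'+f+'.npz'))
def px2w(c,u,v,d=None):
    K=c['camera_matrix']; Rm=cv2.Rodrigues(c['rvec'])[0]
    if d is None: d=c['depth'][int(v),int(u)]
    p=np.linalg.inv(K)@[u,v,1]*d
    return Rm.T@(p-c['tvec'].ravel())
def w2px(c,p): return cv2.projectPoints(np.array(p,float).reshape(-1,3),c['rvec'],c['tvec'],c['camera_matrix'],None)[0].reshape(-1,2)
E
python3 - <<'E'
from h import *
for n in ['scene','top','wrist']: snap(n,n+'0')
o=get_obs(); print(o)
E
```

```text
pics
{'time': 0.15, 'q': array([ 9.57484036e-01,  5.28249029e-01,  1.43359096e+00, -1.78306966e-05,
        1.18138779e+00, -1.78524458e-01]), 'joint_velocities': array([ 0.00011256, -0.00213309, -0.00252254,  0.00017031,  0.00132102,
        0.00145891]), 'joint_torque': array([ 7.39233383e-04, -4.40430737e+01, -1.76841885e+01,  6.34202315e-02,
        5.52977866e-02, -6.95478457e-05]), 'position': array([0.26293178, 0.56639705, 0.22180405]), 'tool_rot': array([ 0.59629765,  0.37985792, -0.38092311, -0.59584784]), 'ft_force': array([0.01686553, 0.9738862 , 0.53315673]), 'moment': array([-0.01631441, -0.0513267 ,  0.01238151]), 'grip_width': 0.08697982759964827}
```

View pics/scene0.png

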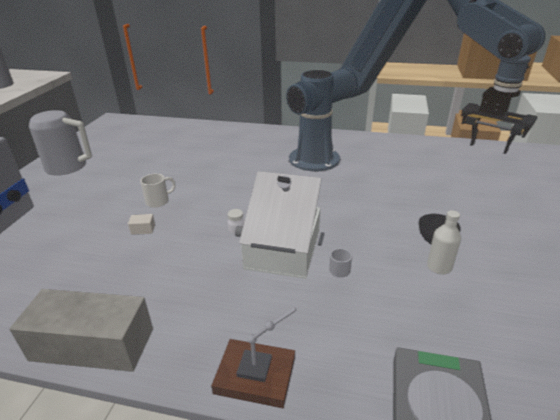

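View pics/top0.png

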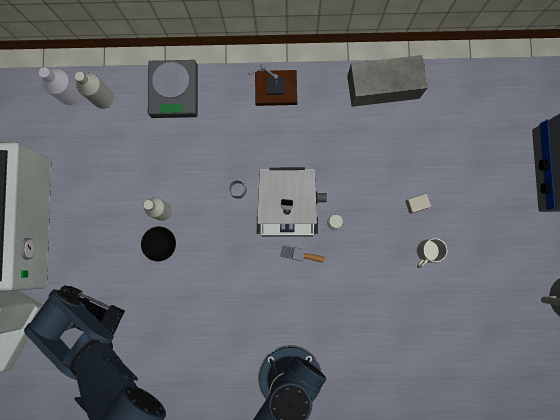

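View pics/wrist0.png

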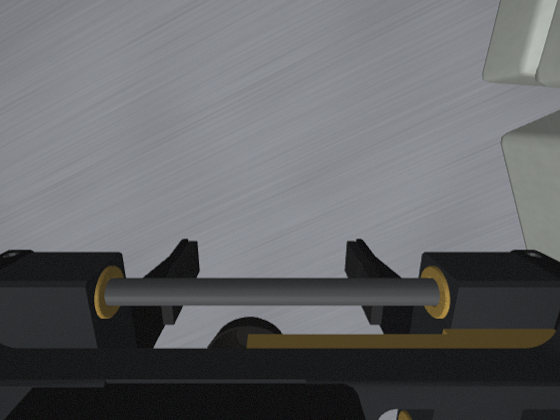

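The scene shows the open lid sloping up toward the robot, with the stud near its front. In the top view the trap is at about (287,203), the wing at (287,204), the brush at (302,254), the jar at (335,222) and the ring at (238,189). I'll enlarge it.

```bash
python3 - <<'E'
from h import *
c=load('top0'); im=c['img'][150:280,215:365,::-1]
cv2.imwrite('pics/topc.png',cv2.resize(im,None,fx=5,fy=4.6,interpolation=cv2.INTER_CUBIC)) 
s=load('scene0'); im=s['img'][160:290,210:370,::-1]
cv2.imwrite('pics/scc.png',cv2.resize(im,None,fx=5,fy=4.6,interpolation=cv2.INTER_CUBIC))
print(R.from_quat(get_obs()['tool_rot']).as_matrix().round(3))
for u,v in [(262,172),(312,172),(262,218),(312,218),(275,234),(300,234),(287,203),(287,211),(335,222),(315,256),(238,189),(322,197)]: print(u,v,px2w(c,u,v).round(4))
print('scene')
for u,v in [(284,180),(262,182),(312,184),(255,240),(300,245)]: print(u,v,px2w(s,u,v).round(4))
print(-cv2.Rodrigues(c['rvec'])[0].T@c['tvec'].ravel())
E
```

```text
[[ 0.421 -0.001 -0.907]
 [ 0.907 -0.001  0.421]
 [-0.002 -1.     0.   ]]
262 172 [0.6942 0.0792 0.1023]
312 172 [ 0.6903 -0.0888  0.1043]
262 218 [0.5289 0.0764 0.1984]
312 218 [ 0.5256 -0.0802  0.2   ]
275 234 [0.4853 0.0394 0.0906]
300 234 [ 0.4835 -0.044   0.0921]
287 203 [ 0.5701 -0.003   0.2334]
287 211 [ 0.5503 -0.0024  0.1903]
335 222 [ 0.5232 -0.1639  0.0711]
315 256 [ 0.411  -0.0957  0.0249]
238 189 [0.6537 0.1702 0.0055]
322 197 [ 0.6088 -0.122   0.0762]
scene
284 180 [0.5809 0.0007 0.2295]
262 182 [ 0.5397 -0.0724  0.1917]
312 184 [0.5331 0.0696 0.1972]
255 240 [ 0.6922 -0.0557  0.1027]
300 245 [0.6881 0.0651 0.1018]
[ 0.3717727  -0.00499978  1.74650329]
```

View pics/topc.png

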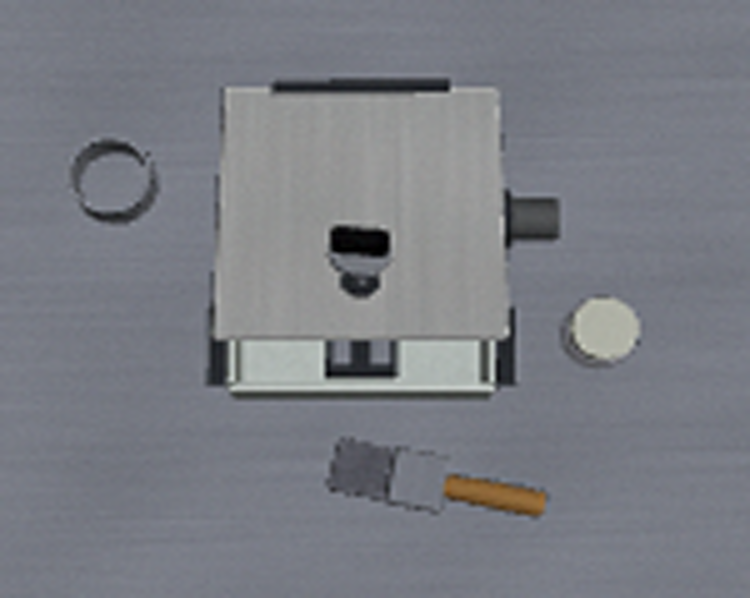

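View pics/scc.png

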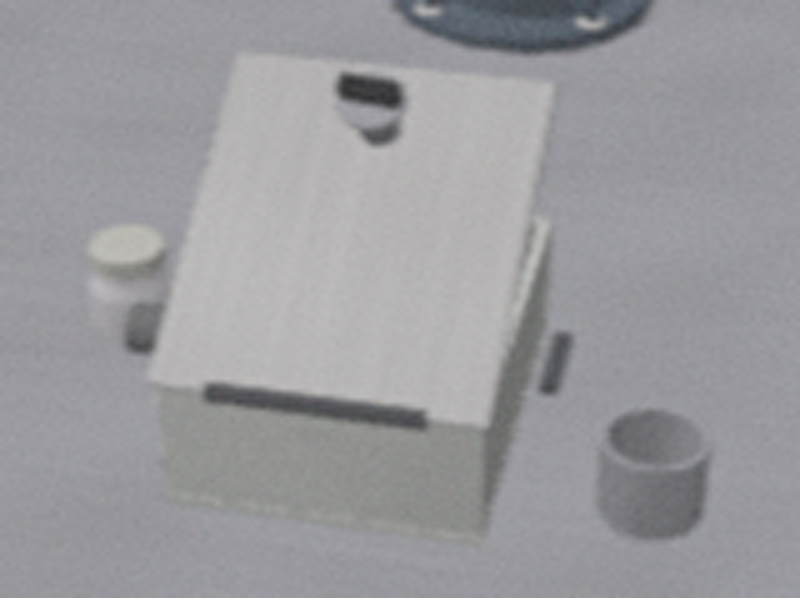

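```bash
python3 - <<'E'
from h import *
c=load('top0')
P=[]
for v in range(173,216):
  for u in range(264,311):
    if 277<u<297 and v>192: continue
    P.append(px2w(c,u,v))
P=np.array(P); m=P.mean(0); U,S,V=np.linalg.svd(P-m); n=V[2]*np.sign(V[2][2])
print('n',n,'res',((P-m)@n).std(),'tilt',np.arccos(n[2]),'yaw',np.arctan2(-n[1],-n[0]), 'm',m)
def ray(c,u,v):
    K=c['camera_matrix']; Rm=cv2.Rodrigues(c['rvec'])[0]; o=-Rm.T@c['tvec'].ravel(); return o,Rm.T@np.linalg.inv(K)@[u,v,1]
def onplane(u,v,p,n):
    o,d=ray(c,u,v); return o+d*((p-o)@n)/(d@n)
for a,b in [(224,88),(498,88),(213,337),(508,340)]:
    print('lid corner',onplane(215+a/5-.5,150+b/4.6-.5,m,n).round(4))
for a,b in [(231,392),(493,392)]:
    print('trap front top',onplane(215+a/5-.5,150+b/4.6-.5,np.array([0,0,.09]),np.array([0,0,1.])).round(4))
    
# wing top
W=[]
for v in range(198,210):
  for u in range(278,297):
    if c['img'][v,u].max()<45: W.append((u,v,*px2w(c,u,v)))
W=np.array(W); print(W[:,:2].min(0),W[:,:2].max(0)); print(np.median(W[:,2:],0)); d=(W[:,2:]-m)@n; print(np.percentile(d,[5,25,50,75,95]))
k=W[:,0]>0; print((W[d>0.045][:,2:]).mean(0),(d>.045).sum())
E
```

```text
n [ 0.86591954 -0.0164683   0.49991213] res 0.03261036413492298 tilt 1.0472990102406918 yaw 3.1225766660649623 m [ 0.62089061 -0.00360956  0.1470443 ]
lid corner [ 0.737   0.0968 -0.0508]
lid corner [ 0.7326 -0.1047 -0.0498]
lid corner [0.4993 0.0818 0.3604]
lid corner [ 0.4938 -0.0832  0.3646]
trap front top [0.4839 0.0872 0.09  ]
trap front top [ 0.4804 -0.0878  0.09  ]
[281. 199.] [292. 205.]
[ 0.57295772 -0.00289767  0.23326836]
[-0.00810031 -0.00284244  0.00234607  0.00604009  0.00851361]
[nan nan nan] 0<stdin>:25: RuntimeWarning: Mean of empty slice.
  ret = um.true_divide(
```

```bash
python3 - <<'E'
from h import *
c=load('top0')
P=[];I=[]
for v in range(173,216):
  for u in range(264,311):
    if 277<u<297 and v>192 or c['depth'][v,u]<=0.5: continue
    P.append(px2w(c,u,v))
P=np.array(P)
k=(P[:,2]>0.05)&(P[:,2]<.3); print(len(P),k.sum())
P=P[k]
for i in range(3):
    A=np.c_[P[:,:2],np.ones(len(P))]; w=np.linalg.lstsq(A,P[:,2],rcond=None)[0]; r=P[:,2]-A@w; P=P[abs(r)<max(.004,2.5*r.std())]
n=np.r_[-w[:2],1]; n/=np.linalg.norm(n); m=np.array([P[:,0].mean(),P[:,1].mean(),0]); m[2]=m[:2]@w[:2]+w[2]
print('n',n,'res',r.std(),len(P),'tilt',np.arccos(n[2]),'yaw',np.arctan2(n[1],n[0]),m)
def ray(c,u,v):
    K=c['camera_matrix']; Rm=cv2.Rodrigues(c['rvec'])[0]; o=-Rm.T@c['tvec'].ravel(); return o,Rm.T@np.linalg.inv(K)@[u,v,1]
def onplane(u,v,p,n):
    o,d=ray(c,u,v); return o+d*((p-o)@n)/(d@n)
for a,b in [(224,88),(498,88),(213,337),(508,340)]:
    print('lid corner',onplane(215+a/5-.5,150+b/4.6-.5,m,n).round(4))
W=[]
for v in range(198,212):
  for u in range(278,297):
    if c['img'][v,u].max()<45 and c['depth'][v,u]>.5: W.append((u,v,*px2w(c,u,v)))
W=np.array(W); d=(W[:,2:]-m)@n; print(W[:,:2].min(0),W[:,:2].max(0)); print(np.percentile(d,[5,25,50,75,95]))
# wing center pixel at ~9mm below top
for h in (.055,):
  for a,b in [(330,226),(391,230),(391,256),(329,253)]: print(onplane(215+a/5-.5,150+b/4.6-.5,m+h*n,n).round(4))
E
```

```text
1582 1582
n [ 0.51039864 -0.01145066  0.85986168] res 0.00320547430493842 1552 tilt 0.5357976523744942 yaw -0.02243098442315708 [ 0.62113608 -0.00368153  0.14507389]
lid corner [0.7074 0.0885 0.0951]
lid corner [ 0.7035 -0.0967  0.0949]
lid corner [0.5131 0.0912 0.2104]
lid corner [ 0.5073 -0.0919  0.2115]
[281. 199.] [292. 211.]
[0.00722639 0.04466236 0.05176925 0.05462452 0.05833785]
[0.5844 0.0168 0.2311]
[ 0.5807 -0.0207  0.2328]
[ 0.5617 -0.0202  0.2441]
[0.5647 0.0176 0.2428]
```

```bash
cat >> h.py <<'E'
def row(p,yaw):
    o=get_obs(); M=R.from_quat(o['tool_rot']); T=np.array([[np.cos(yaw),0,-np.sin(yaw)],[np.sin(yaw),0,np.cos(yaw)],[0,-1,0]])
    d=M.as_matrix().T@(np.array(p)-o['position'])*1000
    rv=(M.inv()*R.from_matrix(T)).as_rotvec()
    print('d',d.round(1),'rv',rv.round(4),'pos',o['position'].round(4),'F',o['ft_force'].round(2),'q',o['q'].round(2),'t',o['time'])
E
python3 - <<'E'
from h import *
row([.55,.062,.29],-.02)
c=load('top0')
for u,v in [(152,208),(158,243)]: print(px2w(c,u,v).round(3))
E
```

```text
d [-336.7  -67.8 -472.8] rv [ 7.000e-04  1.156e+00 -1.600e-03] pos [0.2629 0.5664 0.2218] F [0.02 0.97 0.53] q [ 0.96  0.53  1.43 -0.    1.18 -0.18] t 0.15
[0.571 0.43  0.168]
[ 0.468  0.454 -0.   ]
```

Request:
{"op": "jog_arm", "data": {"series": [[0, -40, 0, 0, 0, 0, 1], [-15, -68, -22, 0, 0.05, 0, 1], [-45, -68, -63, 0, 0.15, 0, 1], [-80, -68, -112, 0, 0.27, 0, 1], [-115, -68, -161, 0, 0.4, 0, 1], [-150, -68, -210, 0, 0.52, 0, 1], [-185, -68, -260, 0, 0.65, 0, 1], [-220, -68, -309, 0, 0.78, 0, 1], [-255, -68, -358, 0, 0.9, 0, 1], [-290, -68, -407, 0, 1.02, 0, 1], [-320, -68, -449, 0, 1.1, 0, 1], [-337, -68, -473, 0, 1.156, 0, 1], [-337, -68, -473, 0, 1.156, 0, 1], [-337, -68, -473, 0, 1.156, 0, 1]], "grip_force": 20}}

```text
time: 1.9
position: [0.5494, 0.0626, 0.2902]
tool_rot: [-0.707, 0.007, -0.006, 0.707]
ft_force: [0.0, 0.2, -1.0]
grip_width: 0.0006
```

```bash
python3 - <<'E'
from h import *
row([.55,.062,.215],-.02)
snap('wrist','wrist1');print(get_obs()['grip_width'])
E
```

```text
d [ 0.7 75.2 -0.6] rv [-0.0007  0.0006 -0.0015] pos [0.5494 0.0626 0.2902] F [ 0.03  0.16 -1.03] q [-0.09  0.36  1.53  0.    1.26 -0.07] t 1.9
0.0003888282623239034
```

View pics/wrist1.png

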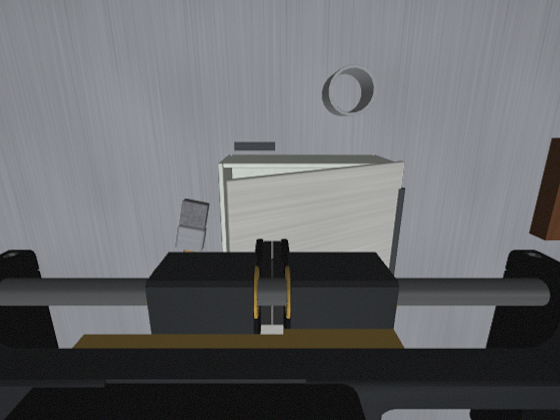

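Request:
{"op": "jog_arm", "data": {"series": [[0, 40, 0, 0, 0, 0, 1], [0, 80, 0, 0, 0, 0, 1], [0, 100, 0, 0, 0, 0, 1], [-2, 109, 0, 0, 0, 0, 1], [-6, 116, 0, 0, 0, 0, 1], [-10, 124, 0, 0, 0, 0, 1], [-13, 132, 0, 0, 0, 0, 1], [-17, 141, 0, 0, 0, 0, 1], [-20, 150, 0, 0, 0, 0, 1], [-22, 158, 0, 0, 0, 0, 1], [-23, 167, 0, 0, 0, 0, 1], [-25, 176, 0, 0, 0, 0, 1], [-26, 185, 0, 0, 0, 0, 1], [-26, 185, 0, 0, 0, 0, 1]]}}

```text
time: 3.7
position: [0.5232, 0.0626, 0.1045]
tool_rot: [-0.707, 0.008, -0.006, 0.707]
ft_force: [-0.2, -0.1, -0.0]
grip_width: 0.0005
```

Request:
{"op": "jog_arm", "data": {"series": [[0, 3, 0, 0, 0, 0, 1], [-1, 6, 0, 0, 0, 0, 1], [-1, 8, 0, 0, 0, 0, 1]]}}

```text
time: 4.08
position: [0.5235, 0.0626, 0.0976]
tool_rot: [-0.707, 0.007, -0.007, 0.707]
ft_force: [-0.7, 0.8, 0.9]
grip_width: 0.0005
```

```bash
python3 - <<'E'
from h import *
snap('top','top1');snap('scene','scene1')
s=load('scene1'); im=s['img'][140:300,200:380,::-1]
cv2.imwrite('pics/scc1.png',cv2.resize(im,None,fx=4,fy=3.7,interpolation=cv2.INTER_CUBIC))
E
```

```text
(no output)
```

View pics/scc1.png

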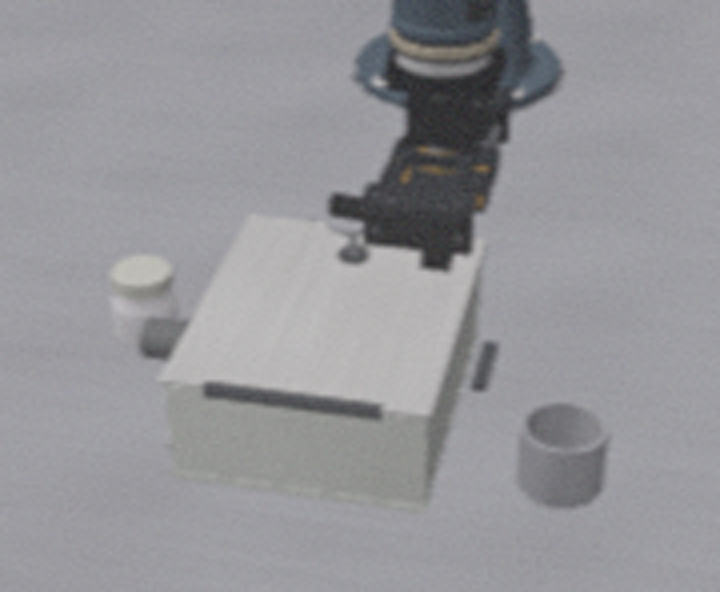

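The lid is nearly flat, with the fingertip still on the pad. I'll press until the rim reacts.

Request:
{"op": "jog_arm", "data": {"series": [[0, 1, 0, 0, 0, 0, 1], [0, 2, 0, 0, 0, 0, 1], [0, 3, 0, 0, 0, 0, 1], [0, 3, 0, 0, 0, 0, 1]]}}

```text
time: 4.68
position: [0.5232, 0.0625, 0.0962]
tool_rot: [0.707, -0.007, 0.007, -0.707]
ft_force: [-3.6, -0.4, 13.7]
grip_width: 0.0009
```

Request:
{"op": "jog_arm", "data": {"series": [[0, -30, 0, 0, 0, 0, 1], [0, -90, 0, 0, 0, 0, 0], [0, -150, 0, 0, 0, 0, -1], [0, -170, -50, 0, 0, 0, -1], [0, -170, -110, 0, 0, 0, -1], [0, -170, -160, 0, 0, 0, -1], [0, -170, -180, 0, 0, 0, -1], [0, -170, -180, 0, 0, 0, -1], [0, -170, -180, 0, 0, 0, -1]]}}

```text
time: 5.8
position: [0.5193, -0.1159, 0.2642]
tool_rot: [-0.707, 0.007, -0.006, 0.708]
ft_force: [-0.4, -0.5, -0.6]
grip_width: 0.0725
```

```bash
python3 - <<'E'
from h import *
c=snap('wrist','w2'); snap('top','top2')
t=load('top2')
print(get_obs()['ft_force'])
print(w2px(c,[[.522,0,.151],[.522,0,.142]]), -cv2.Rodrigues(c['rvec'])[0].T@c['tvec'].ravel())
for u in (262,275,300,312): print([px2w(t,u,v)[2].round(4) for v in (175,185,195,222,228)])
E
```

```text
[-0.49994374 -0.07968316 -0.04490497]
[[272.74446001  70.38455026]
 [272.71553903  71.9394578 ]] [ 0.52050666 -0.03826807  0.42716606]
[np.float64(0.1034), np.float64(0.0951), np.float64(0.0978), np.float64(0.0894), np.float64(0.0967)]
[np.float64(0.0935), np.float64(0.1017), np.float64(0.0903), np.float64(0.0964), np.float64(0.0908)]
[np.float64(0.0967), np.float64(0.0959), np.float64(0.0966), np.float64(0.0984), np.float64(0.6516)]
[np.float64(0.1), np.float64(0.0933), np.float64(0.6067), np.float64(0.0974), np.float64(0.1002)]
```

View pics/w2.png

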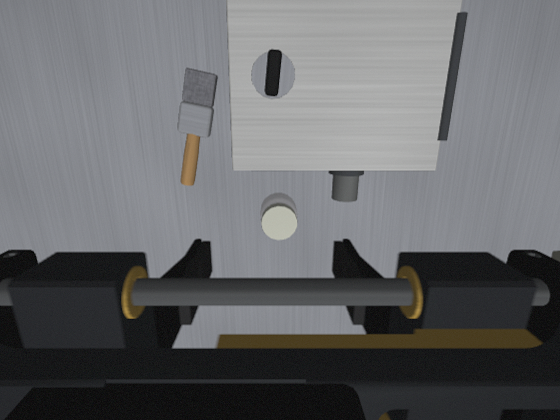

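View pics/top2.png

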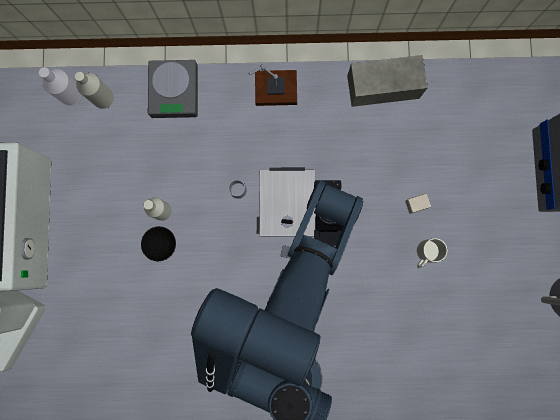

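The lid is shut flat at z≈0.096. In the wrist view the wing runs from about (275,50) to (272,96), on its flange centred at (273,74). I'll take a second view for height and centre.

Request:
{"op": "jog_arm", "data": {"series": [[0, 0, 30, 0, 0, 0, -1], [0, 0, 60, 0, 0, 0, -1], [0, 0, 60, 0, 0, 0, -1], [0, 0, 60, 0, 0, 0, -1]]}}

```text
time: 6.4
position: [0.521, -0.0571, 0.2647]
tool_rot: [0.707, -0.006, 0.007, -0.707]
ft_force: [-0.2, -0.1, -0.2]
grip_width: 0.087
```

```bash
python3 - <<'E'
from h import *
c=snap('wrist','w3'); a=load('w2')
x=cv2.resize(a['img'][40:110,230:320,::-1],None,fx=8,fy=8,interpolation=cv2.INTER_CUBIC); cv2.imwrite('pics/w2c.png',x)
p=w2px(c,[[.522,0,.151]])[0].astype(int);print(p,c['camera_matrix'])
x=cv2.resize(c['img'][p[1]-35:p[1]+35,230:320,::-1],None,fx=8,fy=8,interpolation=cv2.INTER_CUBIC); cv2.imwrite('pics/w3c.png',x)
E
```

```text
[271 141] [[300.59778296   0.         271.70475626]
 [  0.         300.59778296 206.97114901]
 [  0.           0.           1.        ]]
```

View pics/w2c.png

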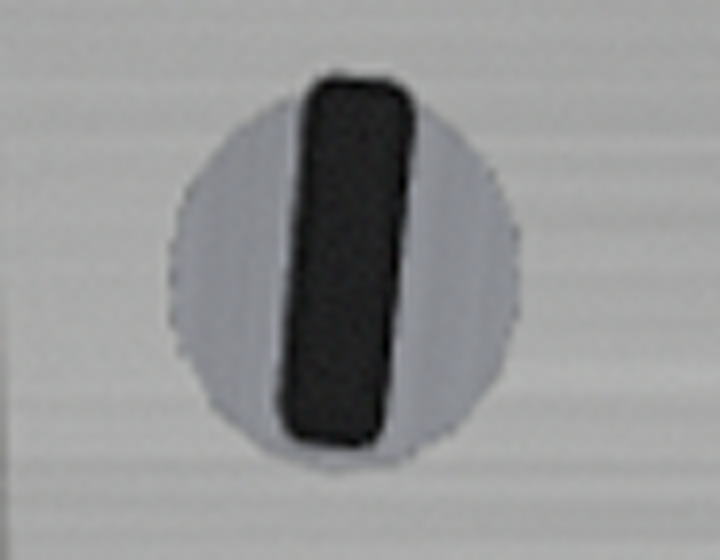

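View pics/w3c.png

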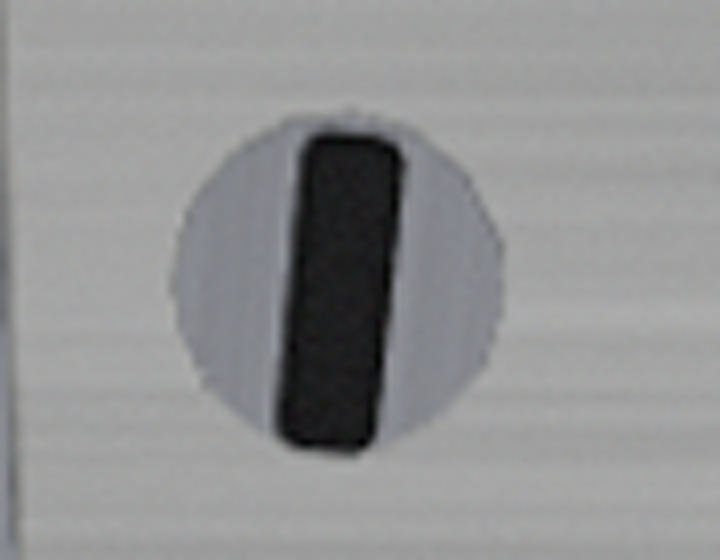

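```bash
python3 - <<'E'
from h import *
def onz(c,u,v,z):
    K=c['camera_matrix']; Rm=cv2.Rodrigues(c['rvec'])[0]; o=-Rm.T@c['tvec'].ravel(); d=Rm.T@np.linalg.inv(K)@[u,v,1]; return o+d*(z-o[2])/d[2]
# flange circle fit via segmentation: bluish gray vs lid
S={}
for f,v0,ctr in (('w2',40,(344,272)),('w3',106,(337,280))):
    c=load(f); f_=lambda a,b:(230+a/8-.4375, v0+b/8-.4375)
    print(f,'flange',onz(c,*f_(*ctr),.133).round(4), -(cv2.Rodrigues(c['rvec'])[0].T@c['tvec'].ravel()))
    S[f]=(c,f_(*ctr))
    e={'w2':[(358,77),(331,447),(293,260),(397,260)],'w3':[(353,133),(327,450),(290,290),(391,290)]}[f]
    P=[onz(c,*f_(*p),.151)for p in e]; print(np.round(P,4)); 
    a=P[0]-P[1]; print('center',(P[0]+P[1])[:2]/2,(P[2]+P[3])[:2]/2,'len',np.linalg.norm(a),'yaw',np.arctan2(-a[0],a[1]))
    L={'w2':[(302,110),(282,410),(413,110),(387,410)],'w3':[(301,160),(280,420),(403,160),(378,420)]}[f]
    P=[onz(c,*f_(*p),.151)for p in L]
    for i in (0,2): a=P[i]-P[i+1]; print('edge yaw',np.arctan2(-a[0],a[1]))
# triangulate flange center
Pm=[s[0]['camera_matrix']@np.c_[cv2.Rodrigues(s[0]['rvec'])[0],s[0]['tvec'].ravel()] for s in S.values()]
X=cv2.triangulatePoints(Pm[0],Pm[1],np.array(S['w2'][1]).reshape(2,1),np.array(S['w3'][1]).reshape(2,1)); print('tri',(X[:3]/X[3]).ravel())
for f in S:
  c=S[f][0]; u,v=map(int,S[f][1]); print('depth z wing/flange', [px2w(c,u+k,v)[2].round(4) for k in (-17,-15,-1,0,1,15,17)])
row([.522,0,.2],-.06)
E
```

```text
w2 flange [ 5.219e-01 -1.000e-04  1.330e-01] [ 0.52050666 -0.03826807  0.42716606]
[[ 0.5236  0.0161  0.151 ]
 [ 0.5201 -0.0198  0.151 ]
 [ 0.5164 -0.0012  0.151 ]
 [ 0.5274 -0.0014  0.151 ]]
center [ 0.52183519 -0.00185934] [ 0.52192731 -0.00130304] len 0.03614219324914975 yaw -0.09798301879952724
edge yaw -0.09736972630744939
edge yaw -0.10624859355283407
w3 flange [ 0.5218 -0.0007  0.133 ] [0.52195413 0.02090318 0.42744745]
[[ 5.239e-01  1.650e-02  1.510e-01]
 [ 5.203e-01 -1.850e-02  1.510e-01]
 [ 5.165e-01 -4.000e-04  1.510e-01]
 [ 5.278e-01 -6.000e-04  1.510e-01]]
center [ 0.52206647 -0.00097209] [ 5.22159174e-01 -4.83722192e-04] len 0.035159784035931764 yaw -0.10213056337391292
edge yaw -0.10673381951469964
edge yaw -0.11048510837803517
tri [ 5.21823677e-01 -4.92518408e-04  1.35755014e-01]
depth z wing/flange [np.float64(0.1336), np.float64(0.1343), np.float64(0.1514), np.float64(0.1525), np.float64(0.1516), np.float64(0.1327), np.float64(0.1322)]
depth z wing/flange [np.float64(0.1338), np.float64(0.1336), np.float64(0.1511), np.float64(0.1518), np.float64(0.1525), np.float64(0.1336), np.float64(0.1345)]
d [-0.2 64.6 57.6] rv [0.0005 0.0408 0.0003] pos [ 0.521  -0.0575  0.2646] F [-0.5  -0.02  0.2 ] q [-0.32  0.34  1.63 -0.    1.17 -0.3 ] t 6.45
```

Request:
{"op": "jog_arm", "data": {"series": [[0, 0, 30, 0, 0.04, 0, -1], [1, 10, 56, 0, 0.08, 0, -1], [1, 60, 56.5, 0, 0.08, 0, -1], [1, 100, 56.5, 0, 0.08, 0, -1], [1, 125, 56.5, 0, 0.08, 0, -1], [1, 128, 56.5, 0, 0.08, 0, -1], [1, 128, 56.5, 0, 0.08, 0, -1]]}}

```text
time: 7.32
position: [0.5237, -0.0016, 0.137]
tool_rot: [0.706, -0.035, 0.036, -0.706]
ft_force: [-0.6, 0.6, 0.5]
grip_width: 0.0867
```

```bash
python3 - <<'E'
from h import *
row([.522,-.001,.136],-.102)
E
```

```text
d [-1.8  1.   0.5] rv [0.0002 0.0012 0.0011] pos [ 0.5237 -0.0016  0.137 ] F [-0.57  0.56  0.49] q [-0.22  0.52  1.77 -0.    0.85 -0.12] t 7.325
```

Request:
{"op": "jog_arm", "data": {"series": [[-1.8, 1, 0.5, 0, 0, 0, -1], [-1.8, 1, 0.5, 0, 0, 0, 0.3], [-1.8, 1, 0.5, 0, 0, 0, 0.6], [-1.8, 1, 0.5, 0, 0, 0, 1], [-1.8, 1, 0.5, 0, 0, 0, 1], [-1.8, 1, 0.5, 0, 0, 0, 1], [-1.8, 1, 0.5, 0, 0, 0, 1], [-1.8, 1, 0.5, 0, 0, 0, 1]], "grip_force": 20}}

```text
time: 8.32
position: [0.5212, -0.0003, 0.1355]
tool_rot: [-0.706, 0.035, -0.035, 0.706]
ft_force: [-0.4, -0.5, -0.3]
grip_width: 0.0252
```

```bash
python3 - <<'E'
from h import *
row([.522,-.001,.136],-.102);o=get_obs();print(o['moment'],o['grip_width'])
E
```

```text
d [ 0.8 -0.5 -0.6] rv [-0.      0.002  -0.0001] pos [ 5.212e-01 -3.000e-04  1.355e-01] F [-0.38 -0.45 -0.32] q [-0.22  0.52  1.78  0.    0.85 -0.12] t 8.325
[-0.08292889  0.04400608 -0.02703027] 0.025201962655909925
```

Request:
{"op": "jog_arm", "data": {"series": [[0, 0, 0, 0, 0, 0, 1], [0, 0, 0, 0, 0, 0, 1], [0, 0, 0, 0, 0, 0, 1], [0, 0, 0, 0, 0, 0, 1]]}}

```text
time: 8.82
position: [0.522, -0.0004, 0.1356]
tool_rot: [0.706, -0.035, 0.036, -0.706]
ft_force: [2.8, 1.3, -1.6]
grip_width: 0.0117
```

```bash
python3 - <<'E'
from h import *
row([.522,-.001,.136],-.102);o=get_obs();print(o['moment'],o['grip_width'])
E
```

```text
d [ 0.1 -0.4 -0.6] rv [-0.      0.0019  0.0016] pos [ 5.220e-01 -4.000e-04  1.356e-01] F [ 2.84  1.29 -1.57] q [-0.22  0.52  1.77  0.    0.85 -0.12] t 8.825
[-0.01702233 -0.41957131  0.03434584] 0.011674494354119557
```

Request:
{"op": "jog_arm", "data": {"series": [[0, 1.5, 0, 0, 0, 0, 1], [0, 3, 0, 0, 0, 0, 1], [0, 4.5, 0, 0, 0, 0, 1], [0, 6, 0, 0, 0, 0, 1], [0, 6, 0, 0, 0, 0, 1], [0, 6, 0, 0, 0, 0, 1]], "grip_force": 25}}

```text
time: 9.57
position: [0.5219, -0.0004, 0.1298]
tool_rot: [0.706, -0.035, 0.036, -0.706]
ft_force: [4.9, 0.7, 4.0]
grip_width: 0.0119
```

Request:
{"op": "jog_arm", "data": {"series": [[0.4, 0.5, 0, 0, 0, 0, 1], [0.7, 1, 0, 0, 0, 0, 1], [0.7, 1, 0, 0, 0, 0, 1]]}}

```text
time: 9.95
position: [0.522, -0.0004, 0.1285]
tool_rot: [0.706, -0.035, 0.035, -0.706]
ft_force: [3.9, 1.1, 4.2]
grip_width: 0.0119
```

Request:
{"op": "jog_arm", "data": {"series": [[0, 0.5, 0, 0, 0, 0, 1], [0, 1, 0, 0, 0, 0, 1], [0, 1, 0, 0, 0, 0, 1]]}}

```text
time: 10.32
position: [0.522, -0.0004, 0.1275]
tool_rot: [0.706, -0.035, 0.035, -0.706]
ft_force: [4.0, 1.2, 3.9]
grip_width: 0.0117
```

Request:
{"op": "jog_arm", "data": {"series": [[0, 0.5, 0, 0, 0, 0, 1], [0, 1, 0, 0, 0, 0, 1], [0, 1, 0, 0, 0, 0, 1]]}}

```text
time: 10.7
position: [0.522, -0.0004, 0.1265]
tool_rot: [0.706, -0.035, 0.035, -0.706]
ft_force: [3.1, 1.3, 3.8]
grip_width: 0.0118
```

Request:
{"op": "jog_arm", "data": {"series": [[0.2, 0.5, 0, 0, 0, 0, 1], [0.4, 1, 0, 0, 0, 0, 1], [0.4, 1, 0, 0, 0, 0, 1]]}}

```text
time: 11.08
position: [0.522, -0.0004, 0.1254]
tool_rot: [0.706, -0.036, 0.035, -0.706]
ft_force: [2.3, 0.3, 3.9]
grip_width: 0.0119
```

Request:
{"op": "jog_arm", "data": {"series": [[0.2, 0.5, 0, 0, 0, 0, 1], [0.4, 1, 0, 0, 0, 0, 1], [0.4, 1, 0, 0, 0, 0, 1]]}}

```text
time: 11.45
position: [0.5221, -0.0004, 0.1244]
tool_rot: [-0.706, 0.036, -0.035, 0.706]
ft_force: [1.9, 0.7, 4.2]
grip_width: 0.0118
```

Request:
{"op": "jog_arm", "data": {"series": [[0.1, 0.5, 0, 0, 0, 0, 1], [0.2, 1, 0, 0, 0, 0, 1], [0.2, 1, 0, 0, 0, 0, 1]]}}

```text
time: 11.82
position: [0.5222, -0.0004, 0.1234]
tool_rot: [-0.706, 0.036, -0.035, 0.706]
ft_force: [-0.2, 1.1, 4.4]
grip_width: 0.0116
```

Request:
{"op": "jog_arm", "data": {"series": [[0, 0.5, 0, 0, 0, 0, 1], [0, 1, 0, 0, 0, 0, 1], [0, 1, 0, 0, 0, 0, 1]]}}

```text
time: 12.2
position: [0.5223, -0.0004, 0.1225]
tool_rot: [-0.706, 0.036, -0.035, 0.706]
ft_force: [-0.7, 0.1, 5.7]
grip_width: 0.0119
```

Request:
{"op": "jog_arm", "data": {"series": [[0, 0.5, 0, 0, 0, 0, 1], [0, 0.5, 0, 0, 0, 0, 1], [0, 0.5, 0, 0, 0, 0, 1]]}}

```text
time: 12.58
position: [0.5223, -0.0004, 0.1223]
tool_rot: [-0.706, 0.036, -0.035, 0.706]
ft_force: [-1.2, 0.4, 8.8]
grip_width: 0.0119
```

The force rose from about 4.4 to 8.8 N at z=0.1223, roughly 13.2 mm deep. That is the landing, with about 4 N on the catch. Now I'll turn slowly, holding that depth.

Request:
{"op": "jog_arm", "data": {"series": [[0, 0, 0, 0, 0.05, 0, 1], [0, 0, 0, 0, 0.1, 0, 1], [0, 0, 0, 0, 0.15, 0, 1], [0, 0, 0, 0, 0.2, 0, 1], [0, 0, 0, 0, 0.2, 0, 1]], "grip_force": 30}}

```text
time: 13.2
position: [0.5223, -0.0004, 0.1223]
tool_rot: [0.699, -0.106, 0.105, -0.699]
ft_force: [-1.7, 0.2, 7.3]
grip_width: 0.0115
```

```bash
python3 - <<'E'
from h import *
row([.5222,-.0004,.1223],-1.57);print(get_obs()['moment'])
E
```

```text
d [-0.1  0.  -0.1] rv [ 1.0000e-03  1.2698e+00 -9.0000e-04] pos [ 5.223e-01 -4.000e-04  1.223e-01] F [-1.74  0.15  7.32] q [-0.21  0.54  1.78 -0.    0.82  0.09] t 13.2
[ 0.02550681  0.40777877 -0.02311548]
```

Request:
{"op": "jog_arm", "data": {"series": [[0, 0, 0, 0, 0.06, 0, 1], [0, 0, 0, 0, 0.12, 0, 1], [0, 0, 0, 0, 0.18, 0, 1], [0, 0, 0, 0, 0.24, 0, 1], [0, 0, 0, 0, 0.3, 0, 1], [0, 0, 0, 0, 0.3, 0, 1]]}}

```text
time: 13.95
position: [0.5224, -0.0004, 0.1224]
tool_rot: [0.676, -0.209, 0.209, -0.675]
ft_force: [-1.4, 0.3, 7.7]
grip_width: 0.0117
```

```bash
python3 - <<'E'
from h import *
row([.5222,-.0004,.1223],-1.57);print(get_obs()['moment'])
E
```

```text
d [-0.1  0.1 -0.1] rv [ 9.000e-04  9.697e-01 -7.000e-04] pos [ 5.224e-01 -4.000e-04  1.224e-01] F [-1.4   0.35  7.7 ] q [-0.21  0.54  1.78 -0.    0.82  0.39] t 13.95
[ 0.04855023  0.39589657 -0.01936337]
```

Request:
{"op": "jog_arm", "data": {"series": [[0, 0, 0, 0, 0.07, 0, 1], [0, 0, 0, 0, 0.14, 0, 1], [0, 0, 0, 0, 0.21, 0, 1], [0, 0, 0, 0, 0.28, 0, 1], [0, 0, 0, 0, 0.35, 0, 1], [0, 0, 0, 0, 0.42, 0, 1], [0, 0, 0, 0, 0.45, 0, 1], [0, 0, 0, 0, 0.45, 0, 1]]}}

```text
time: 14.95
position: [0.5224, -0.0004, 0.1224]
tool_rot: [0.612, -0.355, 0.354, -0.612]
ft_force: [-1.6, 0.7, 7.7]
grip_width: 0.0117
```

```bash
python3 - <<'E'
from h import *
row([.5222,-.0004,.1223],-1.57);print(get_obs()['moment'])
E
```

```text
d [-0.1  0.1 -0.2] rv [ 9.0e-04  5.2e-01 -4.0e-04] pos [ 5.224e-01 -4.000e-04  1.224e-01] F [-1.57  0.66  7.69] q [-0.21  0.54  1.78 -0.    0.82  0.84] t 14.95
[0.03503996 0.37081409 0.0039389 ]
```

Request:
{"op": "jog_arm", "data": {"series": [[0, 0, 0, 0, 0.07, 0, 1], [0, 0, 0, 0, 0.14, 0, 1], [0, 0, 0, 0, 0.21, 0, 1], [0, 0, 0, 0, 0.28, 0, 1], [0, 0, 0, 0, 0.35, 0, 1], [0, 0, 0, 0, 0.42, 0, 1], [0, 0, 0, 0, 0.47, 0, 1], [0, 0, 0, 0, 0.51, 0, 1], [0, 0, 0, 0, 0.51, 0, 1]]}}

```text
time: 16.08
position: [0.5225, -0.0004, 0.1224]
tool_rot: [0.503, -0.498, 0.497, -0.502]
ft_force: [-2.0, 0.1, 8.2]
grip_width: 0.012
```

```bash
python3 - <<'E'
from h import *
row([.5222,-.0004,.1223],-1.57);print(get_obs()['moment'])
E
```

```text
d [-0.   0.1 -0.3] rv [ 0.0008  0.0098 -0.0001] pos [ 5.225e-01 -4.000e-04  1.224e-01] F [-2.01  0.15  8.18] q [-0.21  0.54  1.78 -0.    0.82  1.35] t 16.075
[ 0.11269317  0.35985523 -0.00805797]
```

At the quarter turn with steady force. I'll ease up so the cam seats in its notch.

Request:
{"op": "jog_arm", "data": {"series": [[0, -1, 0, 0, 0, 0, 1], [0, -2, 0, 0, 0, 0, 1], [0, -3, 0, 0, 0, 0, 1], [0, -4, 0, 0, 0, 0, 1], [0, -4, 0, 0, 0, 0, 1]]}}

```text
time: 16.7
position: [0.5225, -0.0004, 0.1259]
tool_rot: [0.503, -0.498, 0.497, -0.502]
ft_force: [-0.9, 1.0, 3.6]
grip_width: 0.012
```

Request:
{"op": "jog_arm", "data": {"series": [[0, -1, 0, 0, 0, 0, 1], [0, -1.5, 0, 0, 0, 0, 1], [0, -1.5, 0, 0, 0, 0, 1]]}}

```text
time: 17.08
position: [0.5226, -0.0004, 0.1275]
tool_rot: [0.503, -0.498, 0.497, -0.503]
ft_force: [-2.5, 0.4, 4.4]
grip_width: 0.012
```

Request:
{"op": "jog_arm", "data": {"series": [[0, -0.5, 0, 0, 0, 0, 1], [0, -0.5, 0, 0, 0, 0, 1], [0, -0.5, 0, 0, 0, 0, 1]]}}

```text
time: 17.45
position: [0.5225, -0.0004, 0.1277]
tool_rot: [0.503, -0.498, 0.497, -0.502]
ft_force: [-2.8, 0.5, 1.0]
grip_width: 0.012
```

The force fell to 1 N and z stalled at 0.1277, so the cam is bearing in the notch. Releasing.

Request:
{"op": "jog_arm", "data": {"series": [[0, 0, 0, 0, 0, 0, 0.5], [0, 0, 0, 0, 0, 0, 0], [0, 0, 0, 0, 0, 0, -1], [0, 0, 0, 0, 0, 0, -1], [0, 0, 0, 0, 0, 0, -1], [0, 0, 0, 0, 0, 0, -1], [0, -20, 0, 0, 0, 0, -1], [0, -60, 0, 0, 0, 0, -1], [0, -110, 0, 0, 0, 0, -1], [0, -150, 0, 0, 0, 0, -1], [0, -150, 0, 0, 0, 0, -1]]}}

```text
time: 18.82
position: [0.5252, -0.0009, 0.2816]
tool_rot: [-0.501, 0.495, -0.5, 0.504]
ft_force: [-0.2, -0.4, -0.3]
grip_width: 0.0867
```

```bash
python3 - <<'E'
from h import *
snap('wrist','w4');snap('scene','sc4');c=snap('top','top4');print(get_obs()['position'],get_obs()['grip_width'])
E
```

```text
[ 5.21973545e-01 -3.07334560e-04  2.77065400e-01] 0.08693452808257304
```

View pics/w4.png

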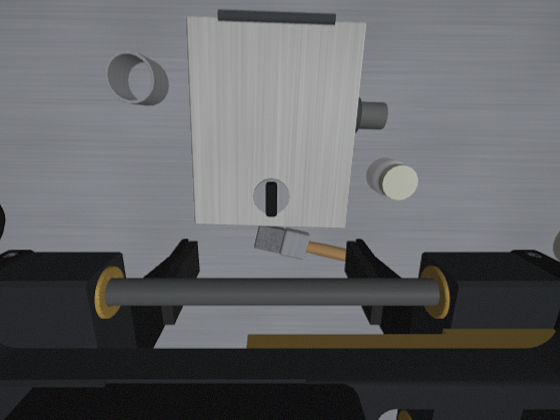

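View pics/sc4.png

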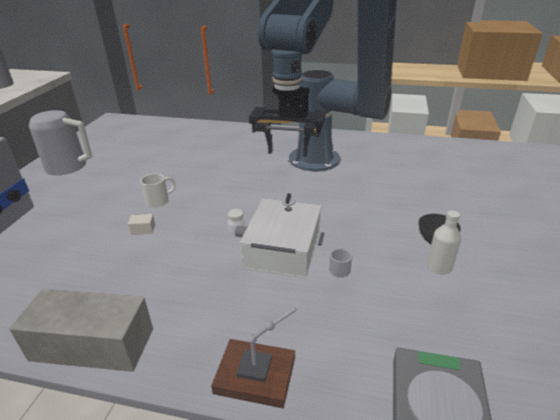

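The wing (272,199) is now in line with the trap's x and the lid is flat. The bystanders look unmoved. I'll check the drawn-down height and the wing's angle numerically.

```bash
python3 - <<'E'
from h import *
c=load('w4'); D=lambda us,vs: np.median([px2w(c,u,v)[2] for u in us for v in vs if c['depth'][v,u]>0])
print('wing top',D(range(269,275),range(186,212)),'flange',D(list(range(259,264))+list(range(280,286)),range(192,204)),'lid',D(range(210,245),range(60,215)),'lid front',D(range(200,245),range(205,220)))
def onz(u,v,z):
    K=c['camera_matrix']; Rm=cv2.Rodrigues(c['rvec'])[0]; o=-Rm.T@c['tvec'].ravel(); d=Rm.T@np.linalg.inv(K)@[u,v,1]; return o+d*(z-o[2])/d[2]
m=(c['img'].max(2)<60).astype(np.uint8); m[:175]=0;m[222:]=0;m[:,:255]=0;m[:,290:]=0
ys,xs=np.nonzero(m); P=np.array([onz(x,y,.143)[:2] for x,y in zip(xs,ys)]); P-=P.mean(0); v=np.linalg.svd(P,full_matrices=False)[2][0]; print('wing yaw',np.arctan2(v[1],v[0])%np.pi-np.pi, len(P))
a=onz(188,18,.096);b=onz(195,224,.096);print('lid left edge yaw',np.arctan2(a[1]-b[1],a[0]-b[0])); a=onz(366,24,.096);b=onz(346,228,.096);print('right',np.arctan2(a[1]-b[1],a[0]-b[0]))
t0=load('top0')['img'];t4=load('top4')['img']; d=(cv2.absdiff(t0,t4).max(2)>60).astype(np.uint8)
for n,(u,v) in dict(ring=(238,189),jar=(335,222),bowl=(158,243),bottle=(157,209),mug=(432,251),block=(418,203)).items():
    print(n,d[v-14:v+14,u-16:u+16].sum())
E
```

```text
wing top 0.14362665018110876 flange 0.12566642429013436 lid 0.09648577937662892 lid front 0.09644150268343625
wing yaw -3.1274952916904812 366
lid left edge yaw -0.028332145899020084
right -0.013628432196936302
ring 3
jar 37
bowl 0
bottle 0
mug 0
block 0
```

```bash
python3 - <<'E'
from h import *
a=load('top0')['img'][205:270,260:360,::-1];b=load('top4')['img'][205:270,260:360,::-1]
cv2.imwrite('pics/cmp.png',np.vstack([cv2.resize(x,None,fx=4.5,fy=4.5) for x in (a,b)]))
E
```

```text
(no output)
```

View pics/cmp.png

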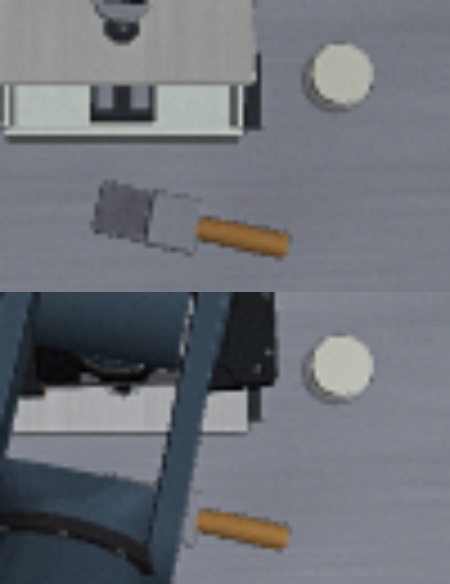

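The jar (338,73 → 338,366, minus the 292 px offset) and the brush haven't moved. The difference count came from the arm entering the crop. Handing in.

```bash
python3 -c "
from rig import *
print(hand_in())"
```

```text
the job is handed in; nothing more can be done
None
```

The lid is shut and the stud is turned, caught and drawn down; the job is handed in at about 19 s of the 64 s allowed. `hand_in()` reports no verdict, so these results are my own measurements.

- **Lid:** I pushed it shut with closed fingertips on the push pad. Its top face now reads z≈0.0965 m from front to rear, so it lies flat on the rim.
- **Landing:** I gripped the wing and pressed down in small steps. The catch was felt at about 13.2 mm depth, where the force rose from about 4.4 to 8.8 N. Readings during the turn were 7.3 to 8.2 N, so the catch saw about 3 to 4 N beyond the spring.
- **Turn and release:** I turned the stud clockwise at that depth and eased it up about 5 mm until the cam took the load and the force dropped to 1 N. Then I opened the fingers and withdrew upward.
- **Final stud state:** Its turn measures about 1.54 rad. The wing sits about 7.5 mm below its unpressed height, against the 2.2 mm needed.
- **Bystanders:** None appear to have moved. An image-difference check flagged the jar, but an enlarged before/after view showed only the arm entering that crop. No other check disagreed.

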